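# Fit a soldering cartridge in the handpiece whose bore is clear

### The job

Take the cartridge with the plain pencil point out of the tip rack and push it, shank down, into one of the two upright soldering handpieces, on through the drag of its contact springs until it bottoms, and press it firmly home without forcing it. If the nose rim then lies within the dark band on the shank, let go and leave it standing there; if the band stops well above the nose, that bore is blocked by a broken stub, so draw the cartridge out and fit it in the other handpiece in the same way. Leave the other cartridges in the rack and the things on the bench where they are.

Things in the scene. Friction and masses are not known exactly. Their poses are not given: they have to be found in the camera images.
- cartridge: pencil-point tip cartridge: straight steel rod 122 mm long, 45 g, standing point up in one of the rack's wells (varies). Origin at the centre of its foot, z along it to the point. Shank 9 mm across up to 64 mm (its lowest 5 mm tapers to 6 mm at the foot); grip sleeve 11 mm across from 64 to 98 mm; slim cone tip, 8 mm across, to a point at 122 mm. Over 25 N on a handpiece cracks its heater
- band (a point): centre of the dark band round that cartridge's shank, on its axis, 52 mm from the foot; the band is 14 mm tall (7 mm either side). In the clear handpiece the shank bottoms with the band centre within 7 mm of the nose rim (its inner depth stop is adjustable, the setting unknown); in the one with the hidden broken stub it stops with the band centre 15 to 29 mm above the rim
- handpiece_1: soldering handpiece clamped upright, nose up, in a weighted holder fixed to the bench, on the robot's left. Origin at the centre of the holder's underside, z up. Base 80 mm across and 14 mm high, cup 38 mm across to 58 mm high, handpiece at most 29 mm across, metal nose 24 mm across with its rim 125 mm above the bench. Blind bore open at the top. Looks the same as handpiece_2
- handpiece_2: the other handpiece, the same outside, on the robot's right. In each bore, 16 mm below the rim, sprung contacts grip the shank: going in past them and sliding on takes 5 to 10 N all the way, and they then hold the cartridge where it is left. Pressing home takes a push of 15 to 20 N: more than the springs ever need, less than the 25 N that cracks the heater
- nose_1 (a point): centre of the nose rim of handpiece_1, 125 mm above the bench: the mouth of its bore, 17 mm across at the rim, narrowing as a 45 degree cone 3 mm deep to the 10.8 mm bore
- nose_2 (a point): centre of the nose rim of handpiece_2, 125 mm above the bench, with the same mouth and bore
- tip_rack: aluminium tip rack, a block 56 x 148 x 45 mm fixed to the bench, origin at the centre of its underside. Three wells 10.6 mm across and 35 mm deep in a row along its own y axis, at y = -46, 0 and 46 mm; a cartridge stands in each, foot 10 mm above the bench
- spade_cartridge: another cartridge in the rack, same shank and sleeve, with a flat spade tip 22 mm wide, 4 mm thick, top 122 mm from its foot. Leave it in the rack
- block_cartridge: another cartridge in the rack, same shank and sleeve, with a square block tip 17 x 17 mm, top 118 mm from its foot. Leave it in the rack
- flux_jar: small jar with black lid, 44 mm across, 42 mm high, between the handpieces; origin at the centre of its underside. Leave alone
- solder_spool: spool of solder 56 mm across, 42 mm high; origin at the centre of its underside. Leave alone
- solder_sucker: desoldering pump lying on the bench, about 180 mm long, 19 mm thick; origin under its middle. Leave alone
- screwdriver: screwdriver lying on the bench, 170 mm long, red handle 26 mm across; origin under its middle. Leave alone
- side_cutters: blue-handled side cutters lying on the bench, 150 mm long, 12 mm thick; origin under their middle. Leave alone
- parts_carton: small paper carton 50 x 75 x 28 mm; origin at the centre of its underside. Leave alone
Not all that is in view belongs to the job. What is shaped like the handpiece_2 but blue is not meant.

How it is judged:
On the way, in this order (a step that is already met when the one before it is completed fails the run):
1. the pencil-point cartridge is lifted clear of the rack (height (world z) of cartridge above 0.06 m), for 0.1 s.
2. it is pressed firmly home, on the bottom of the clear handpiece's bore with 4 N or more over and above the springs' drag, the nose rim within its band (((horizontal distance between band and nose_1 below 0.003 m and z of band in the frame of nose_1 between -0.0075 and 0.0075 m and angle between cartridge's own z axis and vertical below 0.08 rad and contact force between anything else and seat_1_c0 above 4 N) or (horizontal distance between band and nose_2 below 0.003 m and z of band in the frame of nose_2 between -0.0075 and 0.0075 m and angle between cartridge's own z axis and vertical below 0.08 rad and contact force between anything else and seat_2_c0 above 4 N))), for 0.1 s.
At the end, for the whole second after the job is handed in: the pencil-point cartridge stands released and at rest in the clear handpiece, shank down and upright (within 4.5 degrees), its band centre within 7.5 mm in height and 3 mm sideways of the centre of the nose rim (((horizontal distance between band and nose_1 below 0.003 m and z of band in the frame of nose_1 between -0.0075 and 0.0075 m and angle between cartridge's own z axis and vertical below 0.08 rad) or (horizontal distance between band and nose_2 below 0.003 m and z of band in the frame of nose_2 between -0.0075 and 0.0075 m and angle between cartridge's own z axis and vertical below 0.08 rad)) and linear speed of cartridge below 0.01 m/s and contact force between cartridge and the fingers below 0.1 N); the robot touches nothing.
It fails at once if the bottom of a handpiece's bore is pressed with more than 25 N (contact force between anything else and seat_1_c0 above 25 N or contact force between anything else and seat_2_c0 above 25 N).
It fails at once if the cartridge is jammed against the nose or the bore of a handpiece: more than 40 N between them, the springs' own grip of about 12 N included (contact force between cartridge and handpiece_1 above 40 N or contact force between cartridge and handpiece_2 above 40 N).
It fails at once if another cartridge is pulled or knocked in the rack: moved by more than 20 mm (distance of any of spade_cartridge, block_cartridge from where it was at the start of the episode above 0.02 m).
It fails at once if a thing lying on the bench is moved by more than 30 mm (distance of any of flux_jar, solder_spool, solder_sucker, screwdriver, side_cutters, parts_carton from where it was at the start of the episode above 0.03 m).
It also fails if it takes over 66 s, if anything falls off the work surface, if the arm or the gripper's body presses on something with over 40 N, if the wrist force passes 120 N, or if a joint passes its speed limit or range.

### The arm

A 7-joint arm with a two-finger parallel gripper is mounted at the origin on the work surface. World frame = base frame: x ahead of the robot, y to its left, z up, the work surface at z = 0. Lengths are in m, angles in rad, forces in N, time in s.
With the tool pointing down it reaches from about 0.425 to 0.875 m from the base axis. Payload 8.4 kg.
Tool frame: the origin (TCP) lies midway between the tips of the shut fingers; the grasp point (between the pads) lies manip.pinch_z behind it (manip.pinch_z is the distance from the TCP to the grasp point, in m); z points along the fingers, x is the direction in which the jaws open and shut, and the axes are right-handed (so a half turn about z gives the same grasp; the last joint's range is limited). The gripper opens to 85 mm and grips with 20 to 120 N. Pads are 22 mm wide; open, the fingers measure 114 mm over their backs; the gripper's body (76 mm by 85 mm) begins 54 mm behind the grasp point. The pads swing forward as they close: fully open they stand 13 mm farther back than shut.
Start: joints at [-1.238, 0.333, 0.04, 1.465, -0.013, 1.343, -0.059], TCP at [0.272, 0.59, 0.231] pointing down, gripper open.
Joint ranges: [-2.58, 2.58], [-0.38, 2.09], [-1.3, 1.39], [0.25, 2.4], [-1.5, 4.64], [0.08, 2.09], [-2.65, 2.65]. Speed limits (rad/s): [2.22, 2.22, 2.79, 2.79, 3.14, 3.14, 3.14].

### API

Orientations are given as a rotation vector (axis times angle).
In Python, from bench import state, imaging, hand_in, manip gives the robot as it stands. The module is installed in compiled form; this text tells all that it offers.
- The arm moves only by the shell command python3 -m inch 'ROWS'. ROWS is JSON, a list of rows, each a list of 3 entries, a list of its own where there are three numbers: the turn, a rotation vector about the tool's x, y, z in degrees, then the shift along the tool's x, y, z in m, then the finger opening in m, from 0 to 0.0854. A call has 1 to 10 rows; each row shifts and turns the commanded pose from where the row before left it, along the tool's axes as they then stand; what a row does not reach is not made up. A row lasts 1/10 s, in which the tool goes at most 50 mm and 8.59 degrees, less where a joint would pass 70% of its speed; a pose out of reach is approached as far as the arm can. A call is refused whole if a number of a shift passes 0.05 or a number of a turn 8.59, either way. A call with a gripper value outside its range is refused whole. The fingers move at their own pace and stop on an object; the grip force is fixed at half the most. Time passes only in rows, so rows that do not move let the fingers close. It gives the time, the measured TCP pose, the force and the opening at its end, in the units of the state.
- state(): the state, without advancing time (a new reading comes with each control period).
- imaging.snapshot(name): name is "side" or "top"; returns a dict with "img" (400x640x3 uint8, red, green, blue), "K" (3x3 intrinsics, pixels), "dist" ([k1, k2, p1, p2, k3] as OpenCV has them; the pictures are not rectified), "T" (4x4, takes a point from camera to world coordinates). Camera axes: x right, y down, z forward; pixel columns grow to the right and rows downward; lengths in m; the calibration is good to about 2 mm. A picture is of the moment at which its call begins. There is no depth.
- hand_in(): hands the job in, once; it reports no verdict.
The state is a dict: "t": time; "joint_positions": joint angles; "qvel": joint speeds; "tau": joint torques, N m; "position": TCP position; "ee_rot": TCP orientation; "contact_force": force on the tool from outside, world axes, zero at the start; "torque": the same for the moment, N m; "opening": finger opening in m.
Only numpy, scipy, OpenCV 4.12 (cv2) and the standard library are available. Lean on these libraries where they do the work, as an engineer would, in place of code of your own. Each camera call takes 0.05 s, during which the arm holds its last target.

## Working session

There is one attempt and no reset: what is moved stays moved. The work goes in short steps, Python scripts to look and compute and a shell command to move; the robot and the scene stay as the last step left them, time stands still between calls to the robot, and variables do not carry over. Pictures are saved under pics/ and viewed, and the job is handed in when it is done.

```bash
mkdir -p pics
python3 - <<'E'
from bench import state, imaging, manip
import cv2, numpy as np
s=state(); print(s); print(manip.pinch_z)
for n in("side","top"):
    d=imaging.snapshot(n); cv2.imwrite(f"pics/{n}0.png",d["img"][:,:,::-1]); print(n,d["K"],d["dist"],d["T"])
E
```

```text
{'t': 0.0, 'joint_positions': array([-1.23821766,  0.33392386,  0.03988743,  1.46626054, -0.0134092 ,
        1.34331588, -0.05848255]), 'qvel': array([-9.49980613e-05,  9.99430478e-04, -1.70518919e-03, -2.00994989e-03,
       -2.15041200e-03, -7.12055080e-04,  2.27093579e-04]), 'tau': array([-1.25743773e-03, -6.58559132e+01,  1.36451013e+00, -4.05567312e+01,
        1.66691485e-02,  1.28595071e-02, -1.57682390e-06]), 'position': array([0.27185592, 0.58991535, 0.23041833]), 'ee_rot': array([ 2.64493418e+00,  1.69346015e+00, -2.07525922e-03]), 'contact_force': array([-0.36920709, -0.12582551, -0.24485164]), 'torque': array([-0.00406954, -0.00265687, -0.02206231]), 'opening': 0.08559701352427034}
0.0187
side [[515.82427123   0.         315.06119811]
 [  0.         515.82427123 206.66297827]
 [  0.           0.           1.        ]] [-0.06276787  0.          0.          0.          0.        ] [[ 0.96143828 -0.18406673  0.20434254  0.25720231]
 [-0.27421602 -0.58479197  0.76342906 -1.08815519]
 [-0.02102401 -0.79002392 -0.61271543  0.96841624]
 [ 0.          0.          0.          1.        ]]
top [[379.46944409   0.         315.97628782]
 [  0.         379.46944409 193.99500913]
 [  0.           0.           1.        ]] [0.00762973 0.         0.         0.         0.        ] [[ 0.01314103 -0.98600101  0.16622072  0.3894058 ]
 [-0.99991204 -0.01265953  0.003956   -0.02142168]
 [-0.00179634 -0.16625808 -0.98608064  1.26501884]
 [ 0.          0.          0.          1.        ]]
```

View pics/side0.png

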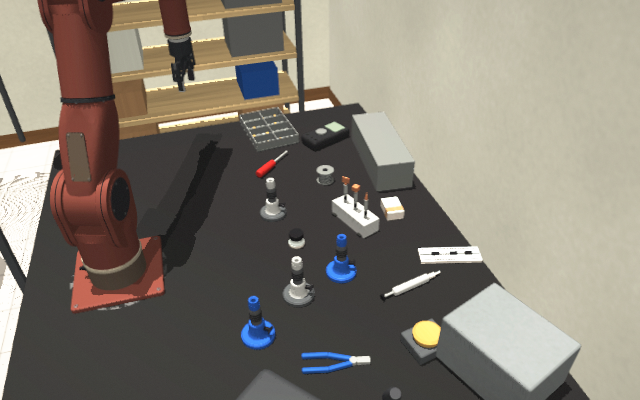

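View pics/top0.png

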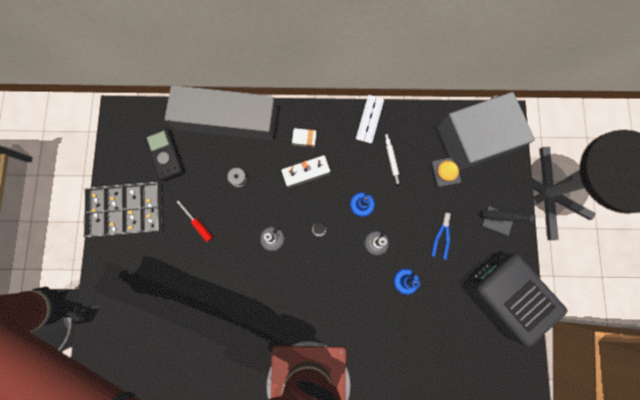

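The side view shows the rack at (355,213), the white-holder handpieces at (271,200) and (298,280), and blue decoys at (341,257) and (257,320). In the top view the rack is at (305,170) and the handpieces at (271,238) and (377,242). Next I'll look at enlarged crops.

Run:
```python
import cv2, numpy as np
s=cv2.imread("pics/side0.png");t=cv2.imread("pics/top0.png")
a=cv2.resize(s[170:240,320:400],(640,560),interpolation=cv2.INTER_CUBIC)
cv2.imwrite("pics/c_side_rack.png",a)
a=cv2.resize(t[145:195,270:340],(700,500),interpolation=cv2.INTER_CUBIC)
cv2.imwrite("pics/c_top_rack.png",a)
a=np.hstack([cv2.resize(s[172:222,252:292],(400,500),interpolation=cv2.INTER_CUBIC),cv2.resize(s[252:302,278:318],(400,500),interpolation=cv2.INTER_CUBIC)])
cv2.imwrite("pics/c_side_hp.png",a)
a=np.hstack([cv2.resize(t[218:258,251:291],(400,400),interpolation=cv2.INTER_CUBIC),cv2.resize(t[222:262,357:397],(400,400),interpolation=cv2.INTER_CUBIC)])
cv2.imwrite("pics/c_top_hp.png",a)
```

```text
(no output)
```

View pics/c_side_rack.png

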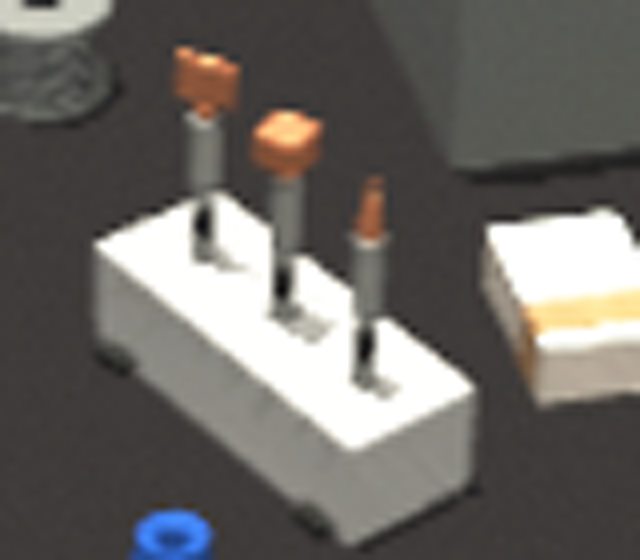

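View pics/c_top_rack.png

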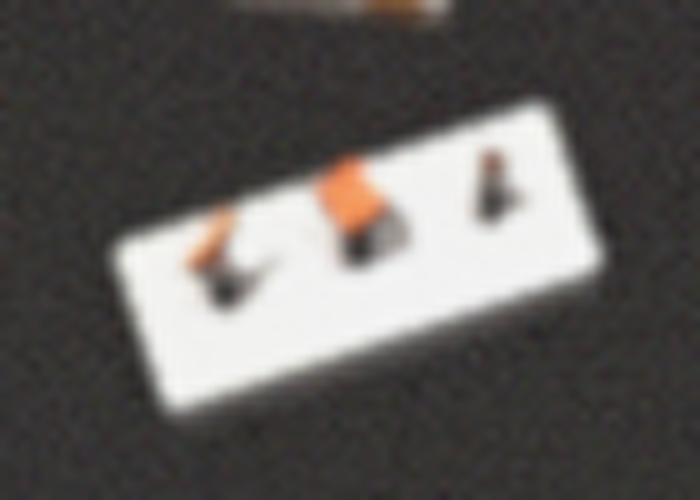

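View pics/c_side_hp.png

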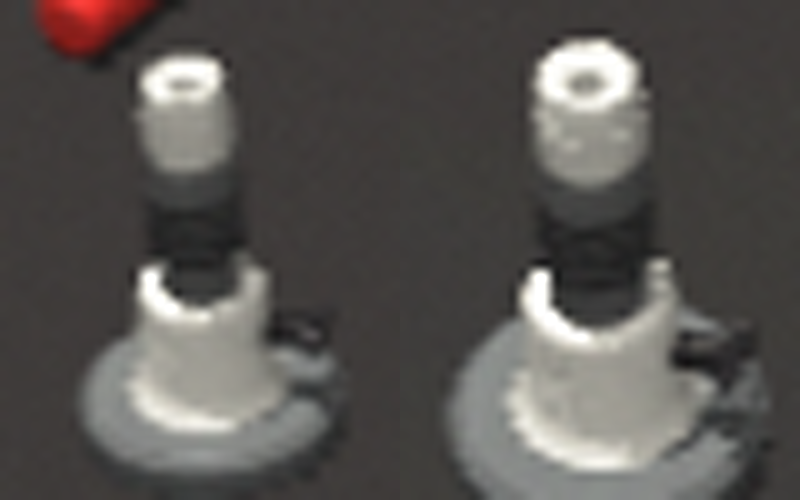

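View pics/c_top_hp.png

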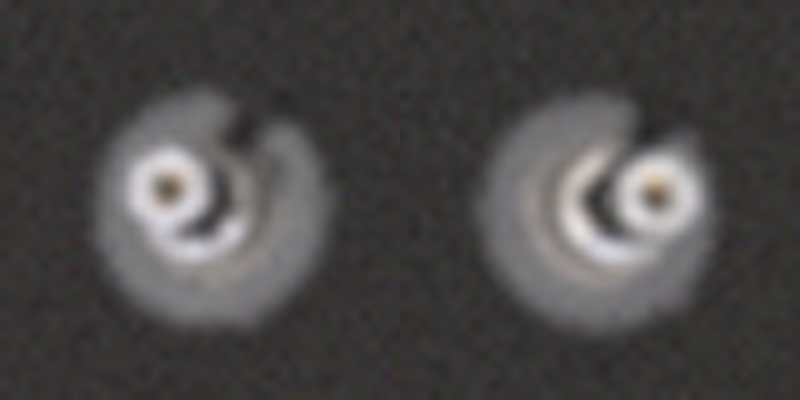

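```bash
cat > h.py <<'E'
from bench import state, imaging, manip
import cv2, numpy as np
from scipy.optimize import least_squares
from scipy.spatial.transform import Rotation as R
def proj(d,P):
    M=np.linalg.inv(d["T"]); r,_=cv2.Rodrigues(M[:3,:3])
    return cv2.projectPoints(np.atleast_2d(np.float64(P)),r,M[:3,3],d["K"],d["dist"])[0].reshape(-1,2)
def tri(ds,px):
    f=lambda P:np.concatenate([proj(d,P)[0]-p for d,p in zip(ds,px)])
    o=least_squares(f,[.5,0,.1]); return o.x,np.abs(o.fun).max()
def plane(d,p,z):
    u=cv2.undistortPoints(np.float64([[p]]),d["K"],d["dist"])[0,0]
    v=d["T"][:3,:3]@np.r_[u,1];c=d["T"][:3,3]; return c+v*(z-c[2])/v[2]
def up(p,s,o): return np.array(p)/s-.5+.5/s+np.array(o)
E
python3 - <<'E'
from h import *
S=imaging.snapshot("side");T=imaging.snapshot("top");print(state()["t"])
sr=lambda p:up(p,8,(320,170)); tr=lambda p:up(p,10,(270,145))
print("tip",tri([S,T],[sr((374,178)),tr((490,150))]))
print("n1",tri([S,T],[up((182,82),10,(252,172)),up((168,188),10,(251,218))]))
print("n2",tri([S,T],[up((186,80),10,(278,252)),up((255,195),10,(357,222))]))
print("well side", plane(S,sr((363,383)),.045), "top",plane(T,tr((490,213)),.045))
print("sleeve top", plane(S,sr((370,238)),.108))
for n,p in dict(A=(95,245),B=(350,447),C=(473,388),D=(215,195)).items(): print(n,plane(S,sr(p),.045))
for n,p in dict(A=(170,412),B=(603,265),C=(548,98),D=(113,245)).items(): print(n,plane(T,tr(p),.045))
E
```

```text
0.2
tip (array([ 0.68847211, -0.02345118,  0.13127587]), np.float64(0.12223499712641228))
n1 (array([0.4504618 , 0.12736689, 0.12199572]), np.float64(0.3260516669918445))
n2 (array([ 0.44122053, -0.2162251 ,  0.12148134]), np.float64(0.25027440375490073))
well side [ 0.68656119 -0.02809226  0.045     ] top [ 0.68939556 -0.02378539  0.045     ]
sleeve top [ 0.6872114  -0.02636341  0.108     ]
A [0.62013193 0.07794931 0.045     ]
B [ 0.6699778  -0.05996647  0.045     ]
C [ 0.7226846  -0.04238221  0.045     ]
D [0.67251868 0.0941537  0.045     ]
A [0.62118666 0.08012919 0.045     ]
B [ 0.67228105 -0.06121193  0.045     ]
C [ 0.72882412 -0.04255967  0.045     ]
D [0.67697686 0.10037885 0.045     ]
```

Rack top view gives row direction 20° off world y. Candidates by side pixel: spade (346,180), block (356,188), pencil (367,192). The crop shows the pencil is the slim pointed one, nearest well at (0.6885,-0.025). I'll turn the tool 45.3° so the jaws open across the row, then travel.

```bash
python3 -m inch '[[[0,0,7.55],[0,0,0],0.0854],[[0,0,7.55],[0,0,0],0.0854],[[0,0,7.55],[0,0,0],0.0854],[[0,0,7.55],[0,0,0],0.0854],[[0,0,7.55],[0,0,0],0.0854],[[0,0,7.55],[0,0,0],0.0854],[[0,0,0],[0,0,0],0.0854]]'; python3 -c "
from h import *
s=state();M=R.from_rotvec(s['ee_rot']).as_matrix();print(M.round(4),M.T@(np.array([.6885,-.0247,.231])-s['position']))"
```

```text
t: 0.9
position: [0.2719, 0.5902, 0.2311]
ee_rot: [3.094, 0.541, -0.0]
contact_force: [-0.4, 0.3, 0.2]
opening: 0.0853
[[ 9.406e-01  3.394e-01 -1.000e-04]
 [ 3.394e-01 -9.406e-01 -5.000e-04]
 [-3.000e-04  4.000e-04 -1.000e+00]] [1.83173339e-01 7.19828103e-01 3.39006467e-04]
```

```bash
python3 -m inch '[[[0,0,0],[0.0092,0.036,0],0.0854],[[0,0,0],[0.0092,0.036,0],0.0854],[[0,0,0],[0.0092,0.036,0],0.0854],[[0,0,0],[0.0092,0.036,0],0.0854],[[0,0,0],[0.0092,0.036,0],0.0854],[[0,0,0],[0.0092,0.036,0],0.0854],[[0,0,0],[0.0092,0.036,0],0.0854],[[0,0,0],[0.0092,0.036,0],0.0854],[[0,0,0],[0.0092,0.036,0],0.0854],[[0,0,0],[0.0092,0.036,0],0.0854]]'; python3 -m inch '[[[0,0,0],[0.0092,0.036,0],0.0854],[[0,0,0],[0.0092,0.036,0],0.0854],[[0,0,0],[0.0092,0.036,0],0.0854],[[0,0,0],[0.0092,0.036,0],0.0854],[[0,0,0],[0.0092,0.036,0],0.0854],[[0,0,0],[0.0092,0.036,0],0.0854],[[0,0,0],[0.0092,0.036,0],0.0854],[[0,0,0],[0.0092,0.036,0],0.0854],[[0,0,0],[0.0092,0.036,0],0.0854],[[0,0,0],[0,0,0],0.0854]]'; python3 -c "
from h import *
s=state();M=R.from_rotvec(s['ee_rot']).as_matrix();print(s['position'],M.T@(np.array([.6885,-.0247,.231])-s['position']))"
```

```text
t: 1.9
position: [0.482, 0.282, 0.2314]
ee_rot: [-3.093, -0.552, -0.0]
contact_force: [0.4, -0.1, 0.9]
opening: 0.0852
t: 2.9
position: [0.671, 0.0006, 0.2309]
ee_rot: [3.091, 0.54, -0.001]
contact_force: [-1.3, -0.5, -0.4]
opening: 0.0856
[6.71030139e-01 5.76430377e-04 2.30864978e-01] [ 7.86670198e-03  2.97022818e-02 -4.06424304e-05]
```

```bash
python3 -m inch '[[[0,0,0],[0.005,0.015,0.02],0.0854],[[0,0,0],[0.003,0.0147,0.03],0.0854],[[0,0,0],[0,0,0],0.0854],[[0,0,0],[0,0,0],0.0854]]'
python3 - <<'E'
from h import *
s=state();print(s['position'])
S=imaging.snapshot("side");T=imaging.snapshot("top")
a=cv2.resize(S["img"][120:245,290:430,::-1],None,fx=4,fy=4,interpolation=cv2.INTER_CUBIC)
b=cv2.resize(T["img"][120:210,260:380,::-1],None,fx=5,fy=5,interpolation=cv2.INTER_CUBIC)
cv2.imwrite("pics/s1.png",a);cv2.imwrite("pics/t1.png",b)
print(proj(S,s['position']))
E
```

```text
t: 3.3
position: [0.687, -0.0178, 0.1811]
ee_rot: [-3.093, -0.547, 0.002]
contact_force: [0.1, 0.1, 1.6]
opening: 0.0852
[ 0.6870056  -0.01776343  0.1810982 ]
[[365.68085636 175.80420893]]
```

View pics/s1.png

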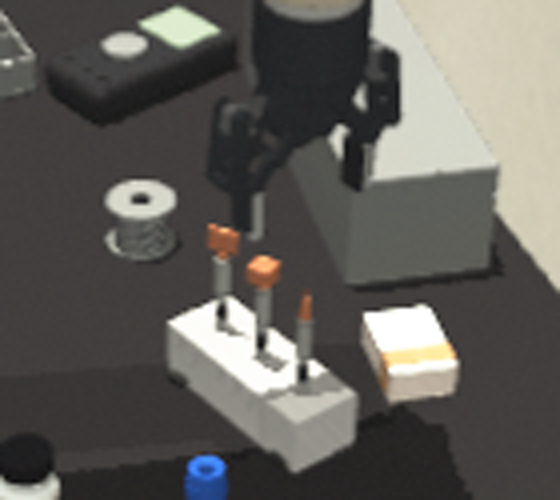

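View pics/t1.png

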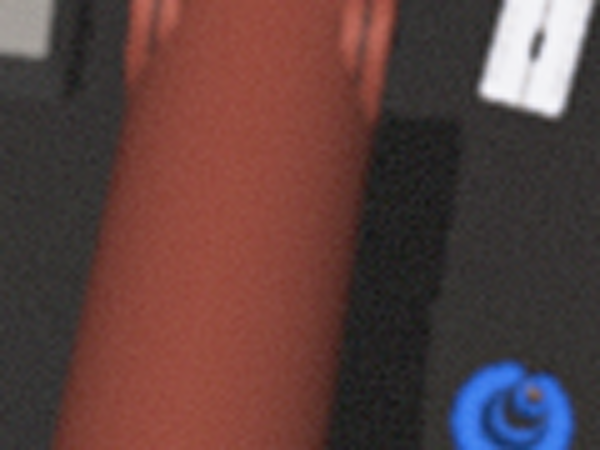

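The side crop shows the open fingers straddling, with the pencil point below them at crop (306,298); the top view is blocked by the forearm. The remaining offset is about 7 mm along tool y, so I'll correct that and descend.

```bash
python3 -m inch '[[[0,0,0],[-0.001,0.007,0],0.0854],[[0,0,0],[0,0,0],0.0854],[[0,0,0],[0,0,0.02],0.0854],[[0,0,0],[0,0,0.02],0.0854],[[0,0,0],[0,0,0],0.0854]]'
python3 - <<'E'
from h import *
s=state();print(s['position'])
M=R.from_rotvec(s['ee_rot']).as_matrix();print(M.T@(np.array([.6885,-.0247,.077])-s['position']))
S=imaging.snapshot("side")
a=cv2.resize(S["img"][120:245,290:430,::-1],None,fx=5,fy=4.8,interpolation=cv2.INTER_CUBIC)
cv2.imwrite("pics/s2.png",a)
E
```

```text
t: 3.9
position: [0.6874, -0.0247, 0.1391]
ee_rot: [-3.093, -0.545, 0.006]
contact_force: [-0.3, 1.0, -0.6]
opening: 0.0853
[ 0.68744284 -0.02468113  0.13907313]
[0.0012094  0.0004574  0.06206867]
```

View pics/s2.png

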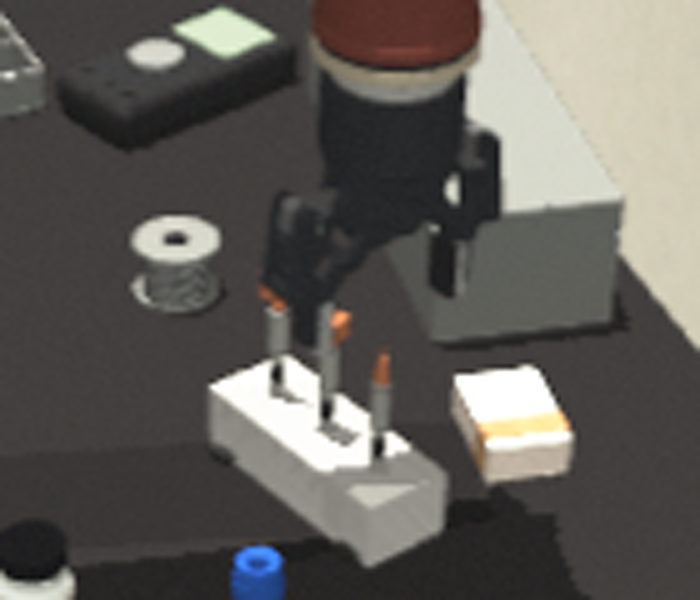

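Crop shows the finger pair around (382,285), centred over the pencil point at (383,355). I'll descend to the grasp height and close.

```bash
python3 -m inch '[[[0,0,0],[0.0005,0,0.02],0.0854],[[0,0,0],[0,0,0.02],0.0854],[[0,0,0],[0,0,0.02],0.0854],[[0,0,0],[0,0,0.002],0.0854],[[0,0,0],[0,0,0],0.0854]]'
python3 - <<'E'
from h import *
s=state();print(s['position'])
M=R.from_rotvec(s['ee_rot']).as_matrix();print(M.T@(np.array([.6885,-.0247,.077])-s['position']))
S=imaging.snapshot("side")
a=cv2.resize(S["img"][120:245,290:430,::-1],None,fx=5,fy=4.8,interpolation=cv2.INTER_CUBIC)
cv2.imwrite("pics/s3.png",a)
E
```

```text
t: 4.45
position: [0.6898, -0.0249, 0.0804]
ee_rot: [3.094, 0.544, 0.001]
contact_force: [0.4, 0.2, 0.2]
opening: 0.0858
[ 0.68982382 -0.02492311  0.08043888]
[-0.00117014 -0.00066275  0.00343799]
```

View pics/s3.png

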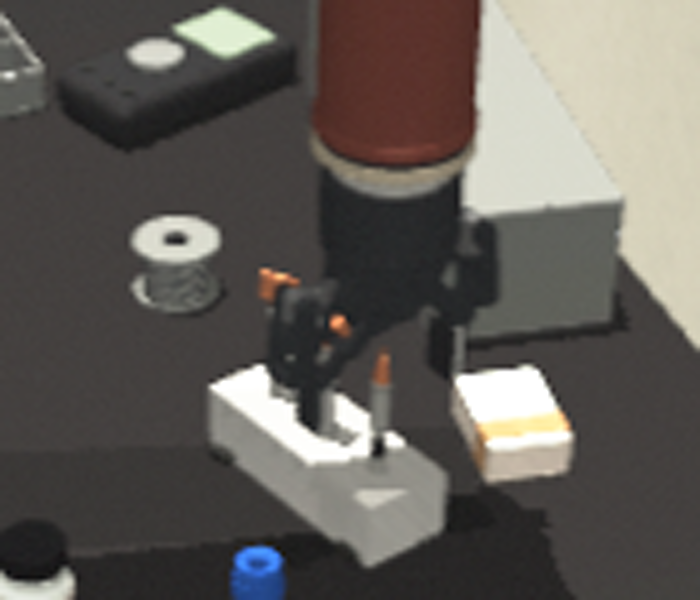

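The pencil stands between the fingers at (383,380), as intended. Now closing.

```bash
python3 -m inch '[[[0,0,0],[-0.0005,0,0.003],0.05],[[0,0,0],[0,0,0],0.02],[[0,0,0],[0,0,0],0.0],[[0,0,0],[0,0,0],0.0],[[0,0,0],[0,0,0],0.0],[[0,0,0],[0,0,0],0.0],[[0,0,0],[0,0,0],0.0]]'
python3 - <<'E'
from h import *
S=imaging.snapshot("side")
a=cv2.resize(S["img"][120:245,290:430,::-1],None,fx=5,fy=4.8,interpolation=cv2.INTER_CUBIC)
cv2.imwrite("pics/s4.png",a)
E
```

```text
t: 5.2
position: [0.6891, -0.0251, 0.0766]
ee_rot: [3.094, 0.544, 0.001]
contact_force: [-0.6, 0.1, 2.4]
opening: 0.0081
```

View pics/s4.png

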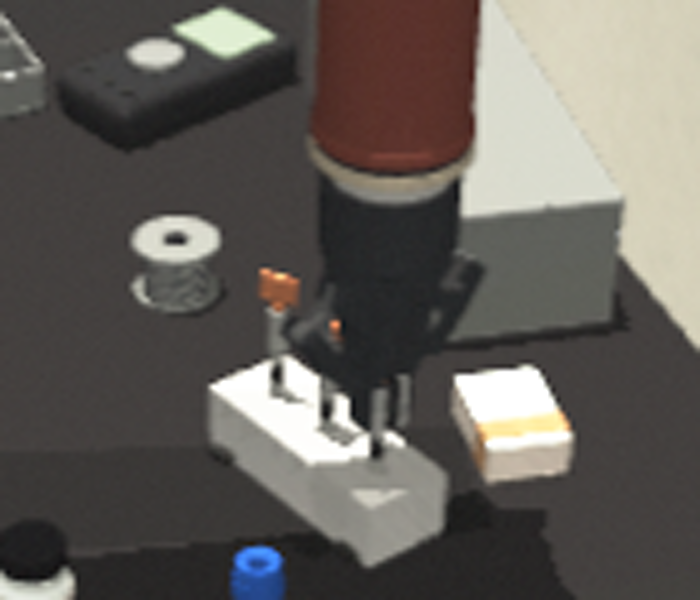

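```bash
python3 -m inch '[[[0,0,0],[0,0,0],0.0],[[0,0,0],[0,0,0],0.0],[[0,0,0],[0,0,0],0.0]]'
python3 - <<'E'
from h import *
S=imaging.snapshot("side")
a=cv2.resize(S["img"][170:220,340:400,::-1],None,fx=12,fy=12,interpolation=cv2.INTER_CUBIC)
cv2.imwrite("pics/s5.png",a)
s=state();print(s["opening"],s["contact_force"])
E
```

```text
t: 5.55
position: [0.689, -0.0251, 0.0765]
ee_rot: [3.094, 0.544, 0.0]
contact_force: [0.2, 0.4, 4.0]
opening: 0.0079
0.007737910788859303 [-0.44818358  0.18245349  3.03738453]
```

View pics/s5.png

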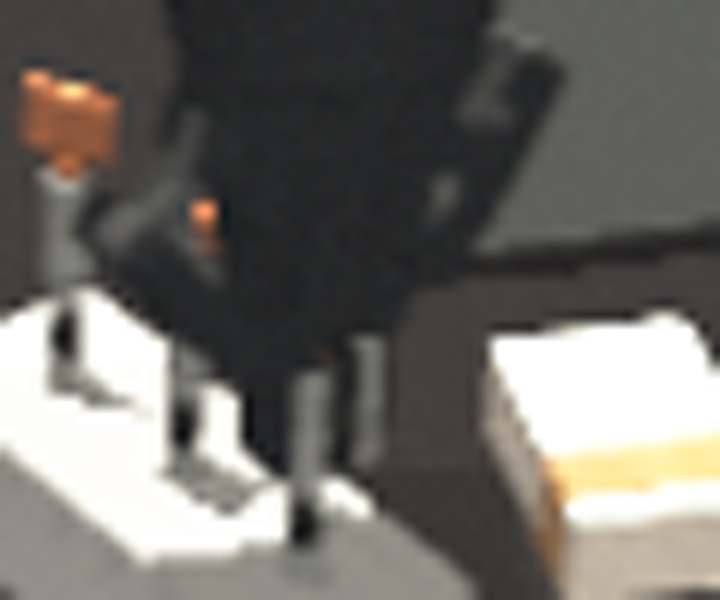

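The sleeve appears at crop (310,420) between the pads. The opening is steady at 8 mm, so I'll do a trial lift.

```bash
python3 -m inch '[[[0,0,0],[0,0,-0.01],0.0],[[0,0,0],[0,0,-0.01],0.0],[[0,0,0],[0,0,-0.01],0.0],[[0,0,0],[0,0,-0.01],0.0],[[0,0,0],[0,0,-0.01],0.0],[[0,0,0],[0,0,0],0.0]]'
python3 - <<'E'
from h import *
S=imaging.snapshot("side")
a=cv2.resize(S["img"][150:220,330:410,::-1],None,fx=8,fy=8,interpolation=cv2.INTER_CUBIC)
cv2.imwrite("pics/s6.png",a)
s=state();print(s["position"],s["opening"],s["contact_force"])
E
```

```text
t: 6.2
position: [0.6898, -0.0252, 0.1284]
ee_rot: [3.094, 0.544, 0.004]
contact_force: [0.5, -0.3, 0.4]
opening: 0.008
[ 0.68933114 -0.02513019  0.12732907] 0.007581427019975653 [-0.49575661  0.330826   -1.07612541]
```

View pics/s6.png

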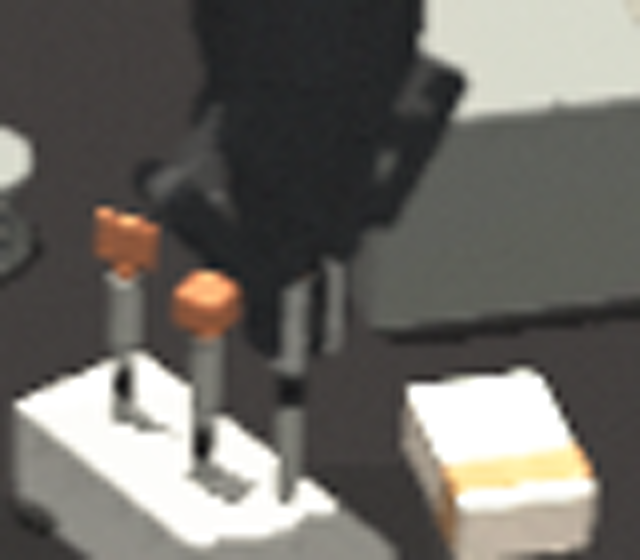

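Cartridge is held upright; its foot just leaves the well at crop (288,500). Raise it fully.

```bash
python3 -m inch '[[[0,0,0],[0,0,-0.02],0.0],[[0,0,0],[0,0,-0.025],0.0],[[0,0,0],[0,0,-0.025],0.0],[[0,0,0],[0,0,-0.02],0.0],[[0,0,0],[0,0,-0.01],0.0],[[0,0,0],[0,0,0],0.0]]'
python3 - <<'E'
from h import *
S=imaging.snapshot("side");T=imaging.snapshot("top")
a=cv2.resize(S["img"][110:220,320:420,::-1],None,fx=5,fy=5,interpolation=cv2.INTER_CUBIC)
cv2.imwrite("pics/s7.png",a)
s=state();print(s["position"],s["opening"],s["contact_force"])
for n,p in (("n1",[up((182,82),10,(252,172)),up((168,188),10,(251,218))]),("n2",[up((186,80),10,(278,252)),up((255,195),10,(357,222))])):
    print(n,plane(S,p[0],.125),plane(T,p[1],.125))
M=R.from_rotvec(s['ee_rot']).as_matrix();print(M.round(4), M.T@(np.array([.4412,-.2162,.225])-s['position']))
E
```

```text
t: 6.85
position: [0.6893, -0.0252, 0.2272]
ee_rot: [3.094, 0.544, 0.002]
contact_force: [-0.4, -0.1, -1.1]
opening: 0.0079
[ 0.68847016 -0.02492362  0.22504487] 0.007978977333521129 [-0.59047609 -0.14713934 -0.54382932]
n1 [0.44886224 0.12312102 0.125     ] [0.45127302 0.12686497 0.125     ]
n2 [ 0.43997968 -0.21981151  0.125     ] [ 0.44180407 -0.21575491  0.125     ]
[[ 9.399e-01  3.414e-01 -1.500e-03]
 [ 3.414e-01 -9.399e-01  0.000e+00]
 [-1.400e-03 -5.000e-04 -1.000e+00]] [-0.29771324  0.09537218  0.00040373]
```

View pics/s7.png

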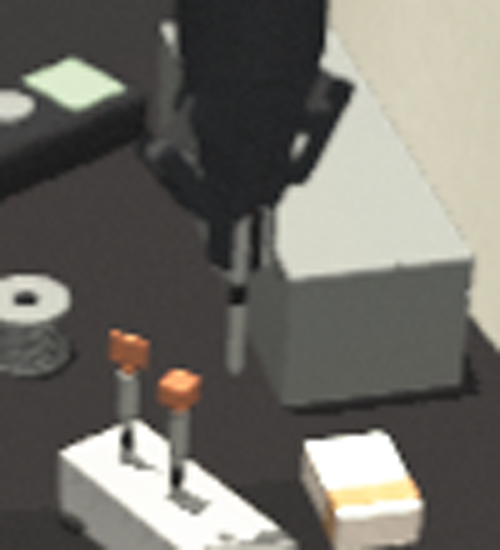

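The cartridge hangs clear and vertical with its foot at crop (234,373). Now to handpiece_2.

```bash
python3 -m inch '[[[0,0,0],[-0.015,0.005,0],0.0],[[0,0,0],[-0.03,0.01,0],0.0],[[0,0,0],[-0.035,0.011,0],0.0],[[0,0,0],[-0.035,0.011,0],0.0],[[0,0,0],[-0.035,0.011,0],0.0],[[0,0,0],[-0.035,0.011,0],0.0],[[0,0,0],[-0.035,0.011,0],0.0],[[0,0,0],[-0.035,0.011,0],0.0],[[0,0,0],[-0.025,0.009,0],0.0],[[0,0,0],[-0.015,0.005,0],0.0]]'; python3 -m inch '[[[0,0,0],[0,0,0],0.0],[[0,0,0],[0,0,0],0.0],[[0,0,0],[0,0,0],0.0]]'
python3 - <<'E'
from h import *
S=imaging.snapshot("side");T=imaging.snapshot("top")
a=cv2.resize(S["img"][180:310,240:360,::-1],None,fx=5,fy=5,interpolation=cv2.INTER_CUBIC)
cv2.imwrite("pics/s8.png",a[:600])
a=cv2.resize(T["img"][180:280,320:440,::-1],None,fx=5,fy=5,interpolation=cv2.INTER_CUBIC)
cv2.imwrite("pics/t8.png",a)
s=state();print(s["position"],s["opening"],s["contact_force"])
M=R.from_rotvec(s['ee_rot']).as_matrix();print(M.round(4), M.T@(np.array([.4415,-.217,.225])-s['position']))
print("tcp px",proj(S,s["position"]))
E
```

```text
t: 7.95
position: [0.4419, -0.2162, 0.2253]
ee_rot: [-3.094, -0.541, 0.002]
contact_force: [1.3, 0.3, -0.7]
opening: 0.0081
t: 8.25
position: [0.4451, -0.2138, 0.226]
ee_rot: [3.093, 0.548, -0.001]
contact_force: [0.5, 0.2, 0.3]
opening: 0.0079
[ 0.44485019 -0.21409018  0.2260694 ] 0.007989384886368854 [ 1.12158451  0.88571011 -0.83075853]
[[ 9.393e-01  3.430e-01 -7.000e-04]
 [ 3.430e-01 -9.393e-01 -4.000e-04]
 [-8.000e-04  2.000e-04 -1.000e+00]] [-0.00414421  0.00158393  0.0010729 ]
tcp px [[295.65624666 224.78897088]]
```

View pics/s8.png

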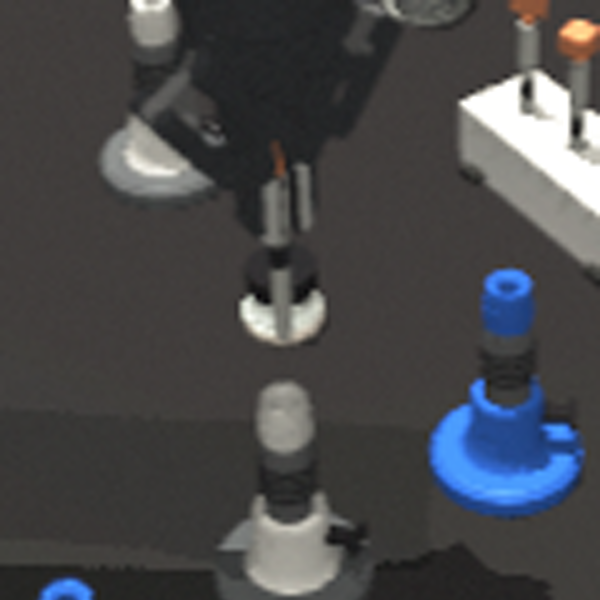

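View pics/t8.png

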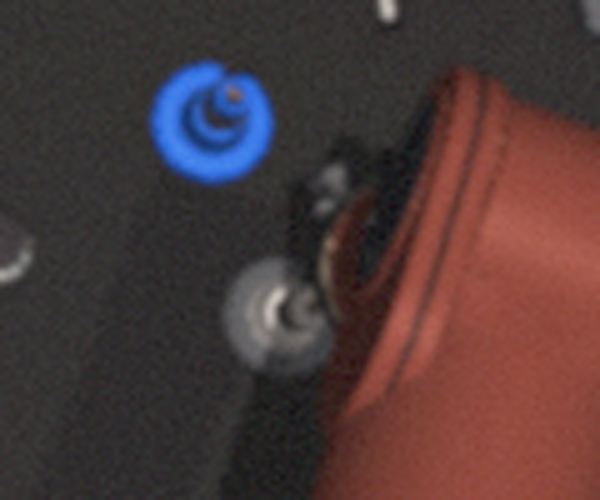

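Run:
```python
from h import *
S=imaging.snapshot("side")
g=S["img"][196:268,276:316,::-1]
cv2.imwrite("pics/s9.png",cv2.resize(g,None,fx=8,fy=8,interpolation=cv2.INTER_CUBIC))
s=state();P=s["position"];print(P)
pf=up((283,338),5,(240,180))
foot=plane(S,pf,P[2]-.0666); nose=plane(S,up((186,80),10,(278,252)),.125)
print(pf,foot,nose,"nose-foot",nose-foot)
for dz in (.055,0,-.0666): print(proj(S,P+[0,0,dz]))
```

```text
[ 0.44470079 -0.21430483  0.22609701]
[296.2 247.2] [ 0.44285131 -0.21512747  0.15949701] [ 0.43997968 -0.21981151  0.125     ] nose-foot [-0.00287163 -0.00468404 -0.03449701]
[[294.50233954 205.50272226]]
[[295.61478722 224.85057825]]
[[296.88202622 246.81394035]]
```

View pics/s9.png

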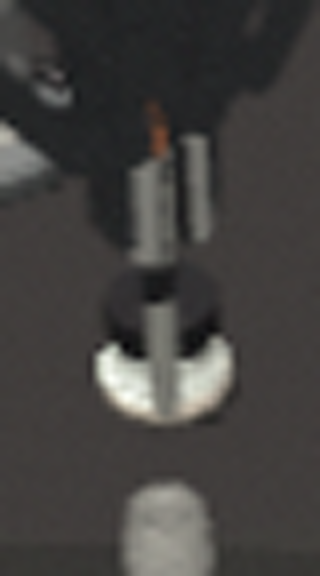

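The crop shows the foot at (296.1,247.4) and the nose top just below it at about (297,257). The side camera reads roughly 1 px low for both, so I'll use relative offsets. I'll shift and descend to just above the rim.

```bash
python3 -m inch '[[[0,0,0],[-0.0037,0.0017,0],0.0],[[0,0,0],[0,0,0.01],0.0],[[0,0,0],[0,0,0.01],0.0],[[0,0,0],[0,0,0.006],0.0],[[0,0,0],[0,0,0],0.0],[[0,0,0],[0,0,0],0.0]]'
python3 - <<'E'
from h import *
S=imaging.snapshot("side")
g=S["img"][206:278,266:326,::-1]
cv2.imwrite("pics/s10.png",cv2.resize(g,None,fx=8,fy=8,interpolation=cv2.INTER_CUBIC))
s=state();P=s["position"];print(P,s["contact_force"])
for dz in (0,-.0076,-.0666): print(proj(S,P+[0,0,dz]))
print(proj(S,[.4418,-.2172,.125]))
E
```

```text
t: 9.0
position: [0.4411, -0.2179, 0.2002]
ee_rot: [-3.094, -0.544, 0.001]
contact_force: [0.0, -0.3, -0.5]
opening: 0.0079
[ 0.44122138 -0.21799215  0.20043877] [-0.25839644 -0.29306226 -0.20910578]
[[295.02991383 234.80496877]]
[[295.17982262 237.32295718]]
[[296.30592604 256.20289527]]
[[296.62327737 258.6615966 ]]
```

View pics/s10.png

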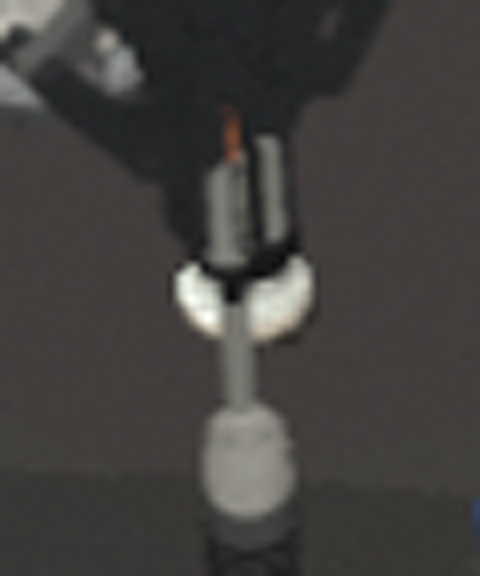

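Run:
```python
from h import *
acc=sum(imaging.snapshot("side")["img"][240:272,280:314,::-1].astype(float) for _ in range(4))/4
g=np.clip((acc-60)*2.0,0,255).astype(np.uint8); print(acc.min(),acc.max(),acc[18].mean())
cv2.imwrite("pics/s11.png",cv2.resize(g,None,fx=18,fy=18,interpolation=cv2.INTER_CUBIC))
```

```text
22.5 248.0 83.90196078431373
```

View pics/s11.png

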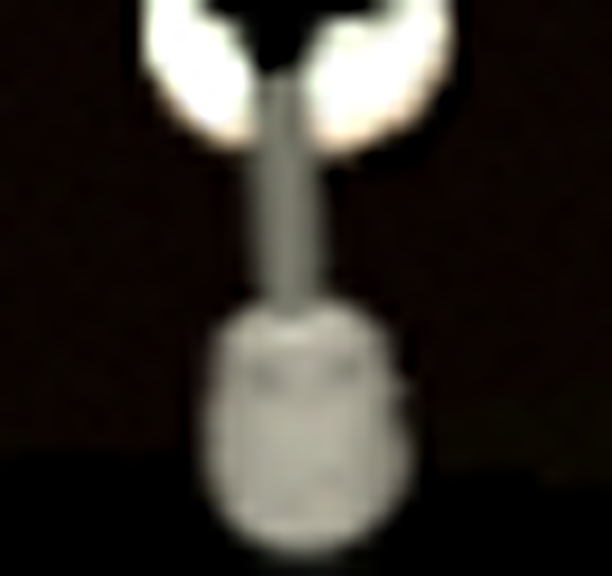

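The nose is centred at crop x≈305 and the shank at 293, so the foot is about 1 mm to image-left. I'll shift right 1 mm and enter slowly while watching the forces.

```bash
python3 -m inch '[[[0,0,0],[0.0008,0.0006,0],0.0],[[0,0,0],[0,0,0.004],0.0],[[0,0,0],[0,0,0.004],0.0],[[0,0,0],[0,0,0],0.0]]';python3 -m inch '[[[0,0,0],[0,0,0.002],0.0],[[0,0,0],[0,0,0.002],0.0],[[0,0,0],[0,0,0],0.0]]';python3 -m inch '[[[0,0,0],[0,0,0.002],0.0],[[0,0,0],[0,0,0],0.0]]'
```

```text
t: 9.65
position: [0.4417, -0.218, 0.1916]
ee_rot: [-3.094, -0.544, 0.002]
contact_force: [-0.5, -0.4, -0.7]
opening: 0.0081
t: 9.95
position: [0.442, -0.2181, 0.1881]
ee_rot: [-3.094, -0.544, 0.001]
contact_force: [-0.1, 0.6, -0.5]
opening: 0.0078
t: 10.15
position: [0.442, -0.2182, 0.1861]
ee_rot: [-3.094, -0.544, 0.0]
contact_force: [0.6, -0.8, -0.5]
opening: 0.0077
```

No contact at 5 mm below the rim, so it's in the bore. Continuing.

```bash
python3 -m inch '[[[0,0,0],[0,0,0.002],0.0],[[0,0,0],[0,0,0.002],0.0],[[0,0,0],[0,0,0],0.0]]';python3 -m inch '[[[0,0,0],[0,0,0.002],0.0],[[0,0,0],[0,0,0.002],0.0],[[0,0,0],[0,0,0],0.0]]';python3 -m inch '[[[0,0,0],[0,0,0.002],0.0],[[0,0,0],[0,0,0],0.0]]'
```

```text
t: 10.45
position: [0.442, -0.2182, 0.182]
ee_rot: [-3.094, -0.544, 0.001]
contact_force: [-0.2, -0.0, 0.2]
opening: 0.0079
t: 10.75
position: [0.4419, -0.2181, 0.178]
ee_rot: [-3.094, -0.544, 0.001]
contact_force: [1.1, -0.1, -0.2]
opening: 0.0079
t: 10.95
position: [0.442, -0.2181, 0.1761]
ee_rot: [-3.094, -0.544, 0.001]
contact_force: [-0.4, -0.6, -0.5]
opening: 0.0077
```

```bash
python3 -m inch '[[[0,0,0],[0,0,0.002],0.0],[[0,0,0],[0,0,0.001],0.0],[[0,0,0],[0,0,0],0.0]]';python3 -m inch '[[[0,0,0],[0,0,0.001],0.0],[[0,0,0],[0,0,0.001],0.0],[[0,0,0],[0,0,0],0.0]]';python3 -m inch '[[[0,0,0],[0,0,0.001],0.0],[[0,0,0],[0,0,0.001],0.0],[[0,0,0],[0,0,0],0.0]]'
```

```text
t: 11.25
position: [0.442, -0.2181, 0.1732]
ee_rot: [-3.094, -0.544, 0.0]
contact_force: [-1.0, 0.6, -0.2]
opening: 0.0077
t: 11.55
position: [0.442, -0.2182, 0.1711]
ee_rot: [3.094, 0.544, -0.0]
contact_force: [-0.4, 0.9, -1.3]
opening: 0.0076
t: 11.85
position: [0.4423, -0.2183, 0.1695]
ee_rot: [3.094, 0.544, 0.001]
contact_force: [-0.1, 0.9, 2.2]
opening: 0.0081
```

```bash
for i in 1; do :; done; python3 -m inch '[[[0,0,0],[0,0,0.001],0.0],[[0,0,0],[0,0,0],0.0]]';python3 -m inch '[[[0,0,0],[0,0,0.001],0.0],[[0,0,0],[0,0,0],0.0]]';python3 -m inch '[[[0,0,0],[0,0,0.001],0.0],[[0,0,0],[0,0,0],0.0]]'
```

```text
t: 12.05
position: [0.4423, -0.2182, 0.1685]
ee_rot: [3.094, 0.544, 0.001]
contact_force: [-0.9, 0.4, 2.4]
opening: 0.0078
t: 12.25
position: [0.4422, -0.2181, 0.1673]
ee_rot: [3.094, 0.545, 0.0]
contact_force: [-0.2, 1.0, 1.7]
opening: 0.0078
t: 12.45
position: [0.4421, -0.2181, 0.1662]
ee_rot: [-3.094, -0.544, 0.0]
contact_force: [-0.3, 0.0, 1.8]
opening: 0.0077
```

```bash
python3 -m inch '[[[0,0,0],[0,0,0.001],0.0],[[0,0,0],[0,0,0],0.0]]';python3 -m inch '[[[0,0,0],[0,0,0.001],0.0],[[0,0,0],[0,0,0],0.0]]';python3 -m inch '[[[0,0,0],[0,0,0.001],0.0],[[0,0,0],[0,0,0],0.0]]'
```

```text
t: 12.65
position: [0.4422, -0.2182, 0.1653]
ee_rot: [3.094, 0.544, 0.0]
contact_force: [-0.7, 0.6, 3.0]
opening: 0.0079
t: 12.85
position: [0.442, -0.2181, 0.1642]
ee_rot: [-3.094, -0.544, 0.0]
contact_force: [-0.2, 1.0, -0.1]
opening: 0.0082
t: 13.05
position: [0.442, -0.2182, 0.1632]
ee_rot: [-3.094, -0.544, 0.0]
contact_force: [-0.8, 0.7, 2.0]
opening: 0.0078
```

```bash
python3 -m inch '[[[0,0,0],[0,0,0.0015],0.0]]';python3 -m inch '[[[0,0,0],[0,0,0.0015],0.0]]'
python3 - <<'E'
from h import *
acc=sum(imaging.snapshot("side")["img"][215:275,275:325,::-1].astype(float) for _ in range(2))/2
g=np.clip((acc-20)*1.5,0,255).astype(np.uint8)
cv2.imwrite("pics/s12.png",cv2.resize(g,None,fx=10,fy=10,interpolation=cv2.INTER_CUBIC))
print(state()["contact_force"],state()["position"])
E
```

```text
t: 13.15
position: [0.4424, -0.2184, 0.1621]
ee_rot: [3.094, 0.544, 0.001]
contact_force: [-1.5, -0.3, 6.6]
opening: 0.0085
t: 13.25
position: [0.4424, -0.2184, 0.1606]
ee_rot: [3.094, 0.544, 0.001]
contact_force: [-0.5, 0.2, 6.1]
opening: 0.0079
[ 0.38247054 -0.12746231 -0.67189   ] [ 0.44196357 -0.21812802  0.16008305]
```

View pics/s12.png

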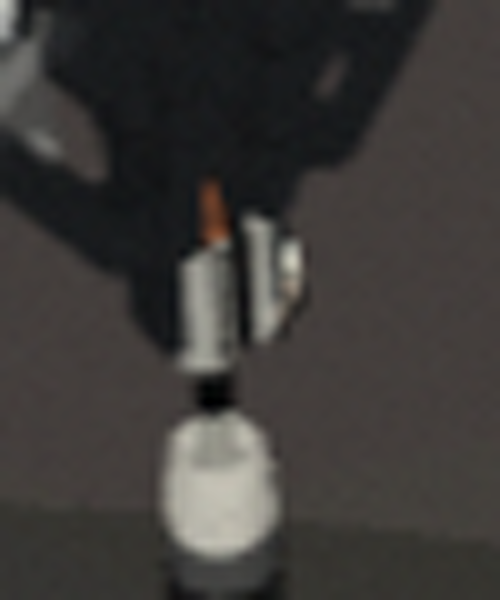

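While moving the drag is about 6 N (springs). The sleeve and black band (215,390) sit above the nose, and there's no slip. Continuing.

```bash
python3 -m inch '[[[0,0,0],[0,0,0.0015],0.0]]';python3 -m inch '[[[0,0,0],[0,0,0.0015],0.0]]';python3 -m inch '[[[0,0,0],[0,0,0.0015],0.0]]';python3 -m inch '[[[0,0,0],[0,0,0.0015],0.0]]'
```

```text
t: 13.45
position: [0.4423, -0.2183, 0.159]
ee_rot: [3.094, 0.544, 0.001]
contact_force: [-1.3, -0.0, 6.7]
opening: 0.0077
t: 13.55
position: [0.4424, -0.2184, 0.1576]
ee_rot: [3.094, 0.544, 0.001]
contact_force: [-0.7, 0.7, 6.5]
opening: 0.0076
t: 13.65
position: [0.4424, -0.2184, 0.1562]
ee_rot: [3.094, 0.544, 0.001]
contact_force: [-0.9, 0.5, 5.8]
opening: 0.0083
t: 13.75
position: [0.4424, -0.2184, 0.1546]
ee_rot: [3.094, 0.544, 0.001]
contact_force: [-1.1, 0.1, 8.3]
opening: 0.0081
```

```bash
python3 -m inch '[[[0,0,0],[0,0,0.0015],0.0]]';python3 -m inch '[[[0,0,0],[0,0,0.0015],0.0]]';python3 -m inch '[[[0,0,0],[0,0,0.0015],0.0]]'
```

```text
t: 13.85
position: [0.4424, -0.2184, 0.1532]
ee_rot: [3.094, 0.544, 0.001]
contact_force: [-1.4, 0.2, 6.7]
opening: 0.0078
t: 13.95
position: [0.4424, -0.2184, 0.1517]
ee_rot: [3.094, 0.544, 0.001]
contact_force: [-1.0, 0.6, 6.3]
opening: 0.0081
t: 14.05
position: [0.4424, -0.2184, 0.1502]
ee_rot: [3.094, 0.544, 0.001]
contact_force: [0.2, 0.3, 7.4]
opening: 0.0081
```

Past the stub range, so likely the clear handpiece. Now small steps down to the bottom.

```bash
python3 -m inch '[[[0,0,0],[0,0,0.001],0.0]]';python3 -m inch '[[[0,0,0],[0,0,0.001],0.0]]';python3 -m inch '[[[0,0,0],[0,0,0.001],0.0]]'
```

```text
t: 14.15
position: [0.4423, -0.2183, 0.149]
ee_rot: [3.094, 0.544, 0.001]
contact_force: [-0.1, 0.3, 6.1]
opening: 0.0082
t: 14.25
position: [0.4423, -0.2183, 0.148]
ee_rot: [3.094, 0.544, 0.001]
contact_force: [-0.9, -0.1, 6.2]
opening: 0.0078
t: 14.35
position: [0.4424, -0.2184, 0.1471]
ee_rot: [3.094, 0.544, 0.001]
contact_force: [-1.1, -0.4, 6.3]
opening: 0.0075
```

```bash
python3 -m inch '[[[0,0,0],[0,0,0.0007],0.0]]';python3 -m inch '[[[0,0,0],[0,0,0.0007],0.0]]'
```

```text
t: 14.45
position: [0.4423, -0.2183, 0.1463]
ee_rot: [3.094, 0.544, 0.001]
contact_force: [-0.5, 0.8, 6.8]
opening: 0.008
t: 14.55
position: [0.4423, -0.2183, 0.1456]
ee_rot: [3.094, 0.544, 0.001]
contact_force: [-0.7, 0.5, 6.2]
opening: 0.0079
```

```bash
python3 -m inch '[[[0,0,0],[0,0,0.0007],0.0]]';python3 -m inch '[[[0,0,0],[0,0,0.0007],0.0]]'
```

```text
t: 14.65
position: [0.4423, -0.2183, 0.145]
ee_rot: [3.094, 0.544, 0.001]
contact_force: [-0.6, 0.6, 5.8]
opening: 0.0081
t: 14.75
position: [0.4423, -0.2183, 0.1442]
ee_rot: [3.094, 0.544, 0.0]
contact_force: [-0.2, -0.4, 4.9]
opening: 0.0083
```

```bash
python3 -m inch '[[[0,0,0],[0,0,0.0008],0.0]]'; python3 -m inch '[[[0,0,0],[0,0,0.0008],0.0]]'
python3 - <<'E'
from h import *
acc=sum(imaging.snapshot("side")["img"][215:275,275:325,::-1].astype(float) for _ in range(2))/2
g=np.clip((acc-20)*1.5,0,255).astype(np.uint8)
cv2.imwrite("pics/s13.png",cv2.resize(g,None,fx=10,fy=10,interpolation=cv2.INTER_CUBIC))
E
```

```text
t: 14.85
position: [0.4423, -0.2183, 0.1434]
ee_rot: [3.094, 0.544, 0.001]
contact_force: [0.2, 0.3, 5.2]
opening: 0.0078
t: 14.95
position: [0.4423, -0.2183, 0.1426]
ee_rot: [3.094, 0.544, 0.001]
contact_force: [-1.7, 0.8, 5.1]
opening: 0.0077
```

View pics/s13.png

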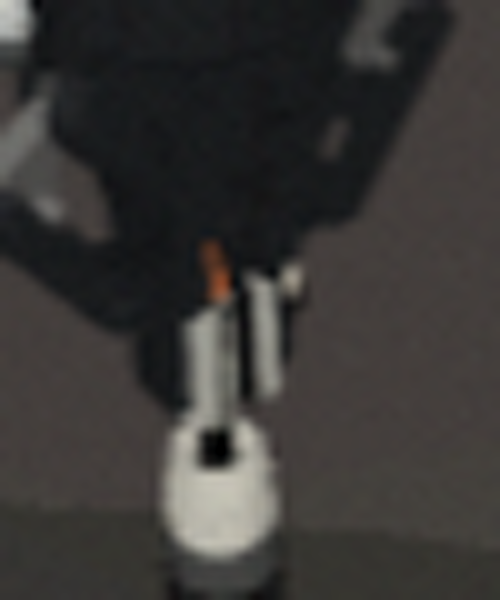

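The band (215,445) is entering the nose, so no slip. Continuing.

```bash
python3 -m inch '[[[0,0,0],[0,0,0.0008],0.0]]'; python3 -m inch '[[[0,0,0],[0,0,0.0008],0.0]]'
```

```text
t: 15.15
position: [0.4422, -0.2183, 0.1417]
ee_rot: [3.094, 0.544, 0.0]
contact_force: [-0.5, 0.5, 5.4]
opening: 0.0079
t: 15.25
position: [0.4423, -0.2183, 0.141]
ee_rot: [3.094, 0.544, 0.0]
contact_force: [-0.2, -0.1, 5.2]
opening: 0.008
```

```bash
python3 -m inch '[[[0,0,0],[0,0,0.0008],0.0]]'; python3 -m inch '[[[0,0,0],[0,0,0.0008],0.0]]'
```

```text
t: 15.35
position: [0.4423, -0.2183, 0.1402]
ee_rot: [3.094, 0.544, 0.001]
contact_force: [-0.9, 0.9, 5.0]
opening: 0.008
t: 15.45
position: [0.4423, -0.2183, 0.1394]
ee_rot: [3.094, 0.544, 0.001]
contact_force: [-0.8, 0.4, 4.9]
opening: 0.0082
```

```bash
python3 -m inch '[[[0,0,0],[0,0,0.0008],0.0]]'
```

```text
t: 15.55
position: [0.4423, -0.2183, 0.1386]
ee_rot: [3.094, 0.544, 0.001]
contact_force: [-1.3, 0.2, 5.0]
opening: 0.008
```

```bash
python3 -m inch '[[[0,0,0],[0,0,0.0008],0.0]]'
```

```text
t: 15.65
position: [0.4423, -0.2183, 0.1378]
ee_rot: [3.094, 0.544, 0.001]
contact_force: [-0.5, 0.3, 5.5]
opening: 0.008
```

```bash
python3 -m inch '[[[0,0,0],[0,0,0.0008],0.0]]'
```

```text
t: 15.75
position: [0.4423, -0.2183, 0.137]
ee_rot: [3.094, 0.544, 0.001]
contact_force: [0.1, 0.5, 6.3]
opening: 0.008
```

```bash
python3 -m inch '[[[0,0,0],[0,0,0.0008],0.0]]'
```

```text
t: 15.85
position: [0.4423, -0.2183, 0.1362]
ee_rot: [3.094, 0.544, 0.001]
contact_force: [-1.1, 0.4, 7.3]
opening: 0.0081
```

```bash
python3 -m inch '[[[0,0,0],[0,0,0.0008],0.0]]'
```

```text
t: 15.95
position: [0.4425, -0.2185, 0.1358]
ee_rot: [3.094, 0.544, 0.001]
contact_force: [-2.9, 1.1, 15.8]
opening: 0.0075
```

```bash
python3 -m inch '[[[0,0,0],[0,0,0.0008],0.0]]'
```

```text
t: 16.05
position: [0.4428, -0.2185, 0.1357]
ee_rot: [3.094, 0.544, 0.002]
contact_force: [-5.3, 2.0, 23.0]
opening: 0.0081
```

Bottomed: the force rises sharply at TCP z 0.1357, about 23 N total with roughly 5–6 N of that drag. The band centre is computed about 4 mm below the rim, within the band. I'll ease back slightly and hold.

```bash
python3 -m inch '[[[0,0,0],[0,0,-0.0003],0.0],[[0,0,0],[0,0,0],0.0]]'; python3 -m inch '[[[0,0,0],[0,0,0],0.0],[[0,0,0],[0,0,0],0.0]]'
python3 - <<'E'
from h import *
acc=sum(imaging.snapshot("side")["img"][215:275,275:325,::-1].astype(float) for _ in range(2))/2
g=np.clip((acc-20)*1.5,0,255).astype(np.uint8)
cv2.imwrite("pics/s14.png",cv2.resize(g,None,fx=10,fy=10,interpolation=cv2.INTER_CUBIC))
s=state();print(s["contact_force"],s["position"])
E
```

```text
t: 16.25
position: [0.4427, -0.2185, 0.1358]
ee_rot: [3.094, 0.544, 0.002]
contact_force: [-3.9, 1.7, 14.3]
opening: 0.008
t: 16.45
position: [0.4427, -0.2185, 0.1358]
ee_rot: [3.094, 0.544, 0.002]
contact_force: [-2.9, 1.1, 14.9]
opening: 0.008
[-3.54886099  1.37430094 15.06481444] [ 0.44267168 -0.2184669   0.13575874]
```

View pics/s14.png

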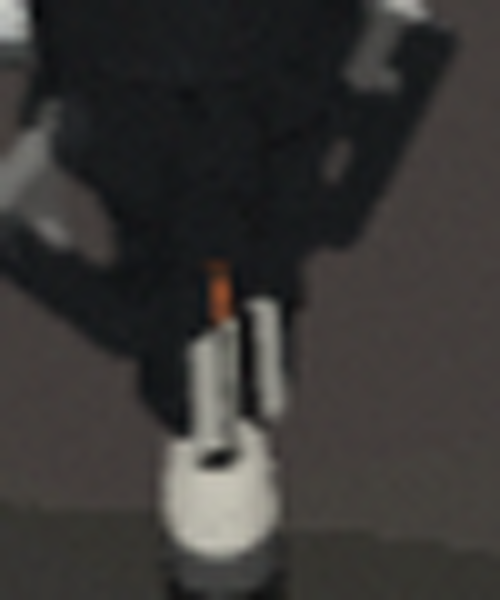

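The nose rim lies inside the dark band (sliver visible at crop (215,457)), and it held about 15 N. Unload and release.

```bash
python3 -m inch '[[[0,0,0],[0,0,-0.0003],0.0],[[0,0,0],[0,0,0],0.0]]'; python3 -m inch '[[[0,0,0],[0,0,0],0.03],[[0,0,0],[0,0,0],0.05],[[0,0,0],[0,0,0],0.05],[[0,0,0],[0,0,0],0.05],[[0,0,0],[0,0,0],0.05]]'
python3 - <<'E'
from h import *
acc=sum(imaging.snapshot("side")["img"][215:275,275:325,::-1].astype(float) for _ in range(2))/2
g=np.clip((acc-20)*1.5,0,255).astype(np.uint8)
cv2.imwrite("pics/s15.png",cv2.resize(g,None,fx=10,fy=10,interpolation=cv2.INTER_CUBIC))
s=state();print(s["contact_force"],s["position"])
E
```

```text
t: 16.75
position: [0.4426, -0.2185, 0.1358]
ee_rot: [3.094, 0.544, 0.002]
contact_force: [-1.8, 1.4, 12.5]
opening: 0.0077
t: 17.25
position: [0.442, -0.2182, 0.1349]
ee_rot: [3.094, 0.544, -0.001]
contact_force: [-0.2, -0.2, 0.6]
opening: 0.0501
[-0.60796361 -0.27416983  0.30912774] [ 0.44207524 -0.21816973  0.13496761]
```

View pics/s15.png

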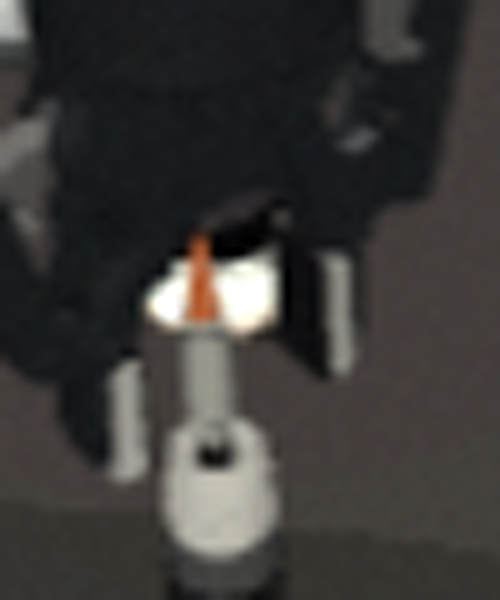

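Released: the cartridge stands between the open pads with the band at the rim (215,450). Retract straight up.

```bash
python3 -m inch '[[[0,0,0],[0,0,-0.01],0.05],[[0,0,0],[0,0,-0.02],0.05],[[0,0,0],[0,0,-0.03],0.05],[[0,0,0],[0,0,-0.03],0.05],[[0,0,0],[0,0,-0.03],0.05],[[0,0,0],[0,0,0],0.05]]'; python3 -m inch '[[[0,0,0],[0.03,0,0],0.05],[[0,0,0],[0.04,0,0],0.05],[[0,0,0],[0.04,0,0],0.05],[[0,0,0],[0.04,0,0],0.05],[[0,0,0],[0.03,0,0],0.05],[[0,0,0],[0,0,0],0.05],[[0,0,0],[0,0,0],0.05],[[0,0,0],[0,0,0],0.05]]'
python3 - <<'E'
from h import *
S=imaging.snapshot("side");T=imaging.snapshot("top")
a=cv2.resize(S["img"][215:275,275:325,::-1],None,fx=10,fy=10,interpolation=cv2.INTER_CUBIC)
b=cv2.resize(T["img"][222:262,357:397,::-1],None,fx=7,fy=7,interpolation=cv2.INTER_CUBIC)
c=np.zeros((600,780,3),np.uint8);c[:,:500]=a;c[:280,500:]=b
cv2.imwrite("pics/s16.png",c); cv2.imwrite("pics/s16f.png",S["img"][:,:,::-1])
for z in (.1,.125,.1931): print(z,proj(S,[.4415,-.218,z]))
print(state()["position"],state()["t"])
E
```

```text
t: 17.95
position: [0.4439, -0.2191, 0.2596]
ee_rot: [3.092, 0.543, 0.01]
contact_force: [0.0, -0.5, -1.1]
opening: 0.05
t: 18.75
position: [0.6104, -0.1577, 0.2552]
ee_rot: [3.094, 0.542, -0.001]
contact_force: [0.4, 0.5, 0.3]
opening: 0.0502
0.1 [[297.03647245 266.50038565]]
0.125 [[296.58402258 258.91115122]]
0.1931 [[295.2938233  237.21500738]]
[ 0.61051327 -0.15763629  0.25553004] 18.85
```

View pics/s16.png

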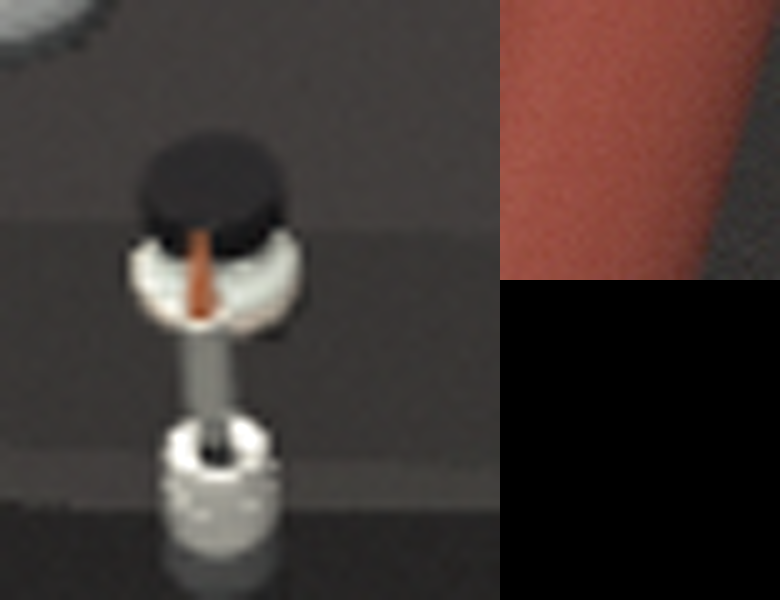

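View pics/s16f.png

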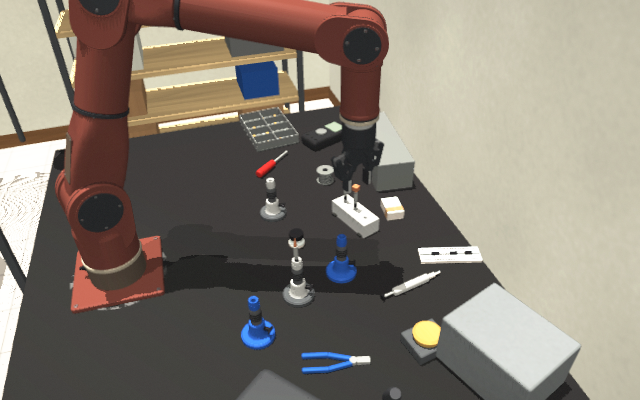

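Last check: the point is at side px (294.6,237.5) and the rim at (296.2,259.5). For an upright cartridge with the band 4 mm below the rim I expected (294.9,237.8), so they agree. The bench things are in place. Handing in.

```bash
python3 -c "
from bench import hand_in; print(hand_in())"
```

```text
the job is handed in; nothing more can be done
None
```

The pencil-point cartridge is standing released in handpiece_2 (robot's right). It went in on the first try, so handpiece_1 was never used.

- **Insertion:** it slid through about 5–7 N of spring drag, ran past the depth where the stub would have stopped it, and bottomed with the tool tip at 0.1357 m. By arm position that puts the band centre about 4 mm below the rim, so the rim is inside the band.
- **Pressing home:** the wrist force went to 23 N for one reading, above the 15–20 N asked, because I had queued one step too many. About 5–6 N of that was drag, so I estimate roughly 17 N on the seat. I eased back and held about 15 N for around 0.3 s.
- **Final side view:** the cartridge point is within 0.3 px of where an upright cartridge at that depth should appear. The rack's other two cartridges and the bench items look unmoved, and the gripper is clear. I handed in at about 19 s.
- **What did not fully check:** the arm blocked the top camera at the end, so the final pose rests on the side view and arm position. The side camera read about 1 px low (roughly 3–4 mm) against the top view and arm position, so I relied on relative offsets.

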